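# Push the demonstration case under the inspection bridge

### The job

Bring the plywood demonstration case under the inspection bridge: lift it off the power supply (it has a carrying handle on top), set it down gently on the bench on the robot's side of the bridge, wholly clear of it with its black grip block away from the bridge, and let go. Then push it along the bench by the grip block end, without lifting it, until the case lies inside the printed frame under the bridge with only the grip block sticking out, and let go. Do not tip the case, and leave the parts tray, multimeter and breadboard where they are.

Things in the scene. Friction and masses are not known exactly. Their poses are not given: they have to be found in the camera images.
- case: Loose plywood case, about 0.45 kg: box 160 long (x) by 100 wide (y) by 36 mm high, white panel and dark carrying handle on top, black grip block on one end. Origin: centre of the box's underside (block not counted); x along the length, away from the block; z up. Starts upright on the power supply, underside 60 mm above the bench, block roughly towards the robot.
- case_handle (a point): Middle of the carrying handle's bar: a level round bar 14 mm thick, 100 mm long along the case's x, its centre line 70 mm above the case's underside and 34 mm above its top; held by a post at each end, free below and between. Axes as the case's.
- case_grip (a point): Place to take the grip block: a black block on the case's -x end, projecting 40 mm from the end face (from x = -80 to x = -120 mm), 28 mm wide (y), reaching from 4 to 46 mm above the case's underside. This point is 103 mm behind the case's origin, 25 mm above its underside, in the block's middle plane. Axes as the case's.
- bridge: Inspection bridge, fixed: a grey beam 60 mm deep (x) and 228 mm wide (y) on two white columns 135 mm high; passage 196 mm wide between the columns, 132 mm high; beam top 171 mm above the bench, a lens 21 mm above that. Origin: on the bench, middle of the passage; x runs through the passage, away from the robot; z up.
- frame (a point): Centre of the printed frame, on the bench in the middle of the passage (same point and axes as the bridge's). Thin black line on a flat white sheet (no step), inner size 184 (x) by 124 mm (y), so it shows before and behind the beam; the near side has a gap for the grip block. The case is in place when its origin is over this point and the x axes agree.
- supply: Low bench power supply, fixed, grey box 200 (x) by 140 (y) by 60 mm high with a flat top on which the case starts. It stands left or right of the robot's middle line, the parts tray on the other side. Origin: centre of its underside.
- parts_tray: Bystander: loose open grey divided tray, 180 by 130 by 45 mm high. Origin: centre of its underside.
- multimeter: Bystander: loose black handheld meter lying flat, 150 by 75 by 44 mm. Origin: centre of its underside.
- breadboard: Bystander: loose white board lying flat, 165 by 55 by 16 mm. Origin: centre of its underside.

How it is judged:
On the way:
1. the case stands upright on the bench, on the robot's side of the bridge and wholly clear of it (its origin over 110 mm before the bridge's), grip block away from the bridge, released by the fingers (height (world z) of case below 0.01 m and angle between case's own z axis and vertical below 0.1 rad and x of case in the frame of bridge below -0.11 m and x of case_grip in the frame of bridge below -0.15 m and contact force between the fingers and case below 0.1 N), for 0.2 s.
At the end, for the whole second after the job is handed in: The case lies flat, upright and at rest on the bench inside the printed frame under the bridge: its centre within 16 mm of the frame's centre both along and across, its length within 0.2 rad of the bridge's x, grip block on the robot's side, released (x of case in the frame of bridge between -0.016 and 0.016 m and y of case in the frame of bridge between -0.016 and 0.016 m and angle between the x axis of case and the x axis of bridge, either way round below 0.2 rad and x of case_grip in the frame of bridge below -0.05 m and height (world z) of case below 0.006 m and angle between case's own z axis and vertical below 0.05 rad and linear speed of case below 0.01 m/s); the robot touches nothing.
It fails at once if the case is tipped (over 0.4 rad) (angle between case's own z axis and vertical above 0.4 rad).
It fails at once if the case is lifted over 15 mm while it is under the bridge instead of being pushed along the bench (height (world z) of case between 0.015 and 0.13 m and horizontal distance between case and bridge below 0.1 m).
It fails at once if the case is dropped or slammed on the bench (faster than 0.4 m/s in the last 30 mm above it) (height (world z) of case between 0.003 and 0.03 m and linear speed of case above 0.4 m/s).
It fails at once if the parts tray, multimeter or breadboard is moved by over 30 mm (distance of any of parts_tray, multimeter, breadboard from where it was at the start of the episode above 0.03 m).
It also fails if it takes over 51 s, if anything falls off the work surface, if the arm or the gripper's body presses on something with over 40 N, if the wrist force passes 120 N, or if a joint passes its speed limit or range.

### The arm

A 6-joint arm with a two-finger parallel gripper is mounted at the origin on the work surface. World frame = base frame: x ahead of the robot, y to its left, z up, the work surface at z = 0. Lengths are in m, angles in rad, forces in N, time in s.
With the tool pointing down it reaches from about 0.275 to 1 m from the base axis. Payload 8.4 kg.
Tool frame: the origin (TCP) lies midway between the tips of the shut fingers; the grasp point (between the pads) lies 19 mm behind it; z points along the fingers, y is the line along which they close (so a half turn about z gives the same grasp; the last joint's range is limited). The gripper opens to 85 mm and grips with 20 to 120 N. Pads are 22 mm wide; open, the fingers measure 114 mm over their backs; the gripper's body (76 mm by 85 mm) begins 54 mm behind the grasp point. The pads swing forward as they close: fully open they stand 13 mm farther back than shut.
Start: joints at [1.284, 0.353, 1.633, -0, 1.155, -0.002], TCP at [0.176, 0.6, 0.231] pointing down, gripper open.
Joint ranges: [-2.63, 2.63], [-0.92, 2.1], [0.06, 2.66], [-1.3, 4.44], [0, 2.69], [-3.02, 3.02]. Speed limits (rad/s): [2.22, 2.22, 2.79, 3.14, 3.14, 3.14].

### API

Orientations are given as a unit quaternion [x, y, z, w].
In Python, from station import manip gives the robot as it stands.
- The arm moves only by the tool jog_arm, never from a script. Its argument "motion" is a list of rows, each a list of 3 entries, a list of its own where there are three numbers: the finger opening in m, from 0 to 0.0854, then the shift along the tool's x, y, z in m, then the turn about the tool's z in rad. In form: [[claw, [dx, dy, dz], roll], ...]. A call has 1 to 12 rows; each row is the pose to reach, as a shift and turn from the pose commanded when the call began, along the tool's axes at that moment; what a row does not reach only later rows make up. A row lasts 1/12 s, in which the tool goes at most 41.7 mm and 7.16 degrees, less where a joint would pass 70% of its speed; a pose out of reach is approached as far as the arm can. A call with a gripper value outside its range is refused whole. The fingers move at their own pace and stop on an object; the grip force is fixed at half the most. Time passes only in rows, so rows that repeat a pose let the fingers close. It gives the time, the measured TCP pose, the force, the opening and the grip force at its end, in the units of the state.
- manip.get_state(): the state, without advancing time (a new reading comes with each control period).
- manip.get_image(name): name is "side" or "top"; returns the picture (400x640x3 uint8, blue, green, red); there is no depth.
- manip.calibration(name): a dict with "camera_matrix" (3x3 intrinsics, pixels), "R" (3x3) and "t" (3): a world point X has camera coordinates R X + t. Camera axes: x right, y down, z forward; pixel columns grow to the right and rows downward; lengths in m; the calibration is good to about 2 mm. A picture is of the moment at which its call begins. calibration takes no time and is no camera call.
- manip.finish_job(): hands the job in; it is judged then, once.
The state is a dict: "clock": time; "q": joint angles; "qvel": joint speeds; "tau": joint torques, N m; "tcp_pos": TCP position; "tool_rot": TCP orientation; "contact_force": force on the tool from outside, world axes, zero at the start; "moment": the same for the moment, N m; "width": finger opening in m; "finger_force": force on a finger pad.
Only numpy, scipy, OpenCV 4.12 (cv2) and the standard library are available. Lean on these libraries where they do the work, as an engineer would, in place of code of your own. Each camera call takes 0.05 s, during which the arm holds its last target. There are 200 camera calls.

## Working session

There is one attempt and no reset: what is moved stays moved. The work goes in short steps, Python scripts to look and compute and a tool call to move; the robot and the scene stay as the last step left them, time stands still between calls to the robot, and variables do not carry over. Pictures are saved under pics/ and viewed, at most 10 in all, crops included, and the job is handed in when it is done.

Besides the shell and the picture viewer there is one more tool, called after "Request:" as name([rows], argument=value, ...), one row to a line, values as JSON. jog_arm: Moves the arm, as the interface text tells. Its arguments: {"type":"object","properties":{"motion":{"type":"array"}},"required":["motion"]}

```bash
mkdir -p pics; python3 - <<'E'
from station import manip
import cv2
for n in("top","side"):
    cv2.imwrite(f"pics/{n}0.png",manip.get_image(n)); c=manip.calibration(n); print(n,c)
s=manip.get_state(); print(s)
E
```

```text
top {'camera_matrix': array([[376.93476228,   0.        , 318.96680237],
       [  0.        , 376.93476228, 198.23268806],
       [  0.        ,   0.        ,   1.        ]]), 'R': array([[-2.52747264e-02, -9.99680337e-01, -6.42552243e-04],
       [-9.82888244e-01,  2.49674803e-02, -1.82502944e-01],
       [ 1.82460648e-01, -3.98115493e-03, -9.83205097e-01]]), 't': array([0.0467424 , 0.5488622 , 1.00874226])}
side {'camera_matrix': array([[499.90909737,   0.        , 317.06370549],
       [  0.        , 499.90909737, 196.14432451],
       [  0.        ,   0.        ,   1.        ]]), 'R': array([[ 0.90136165, -0.43305613, -0.00309375],
       [-0.33844819, -0.6999521 , -0.62890371],
       [ 0.27018513,  0.56791676, -0.77747704]]), 't': array([-0.46839745,  0.24569592,  1.28803586])}
{'clock': 0.1, 'q': array([ 1.28363306e+00,  3.53594103e-01,  1.63407231e+00, -2.60041325e-05,
        1.15521995e+00, -2.34705074e-03]), 'qvel': array([-6.27110954e-05, -8.62406656e-04, -3.68507600e-03, -3.81670446e-03,
        1.14333094e-03,  7.50666983e-04]), 'tau': array([ 1.02550664e-03, -6.06359410e+01, -3.42817497e+01,  1.02552156e-04,
        4.02367717e-03, -5.45880960e-05]), 'tcp_pos': array([0.17546384, 0.5994032 , 0.23062189]), 'tool_rot': array([ 1.41922023e-01,  9.89877629e-01, -6.41806686e-04, -8.15415549e-05]), 'contact_force': array([-0.16511521,  0.56369236,  1.03047308]), 'moment': array([ 0.05841272, -0.0299334 , -0.00845685]), 'finger_force': 0.0, 'width': 0.08547215513225045}
```

View pics/top0.png

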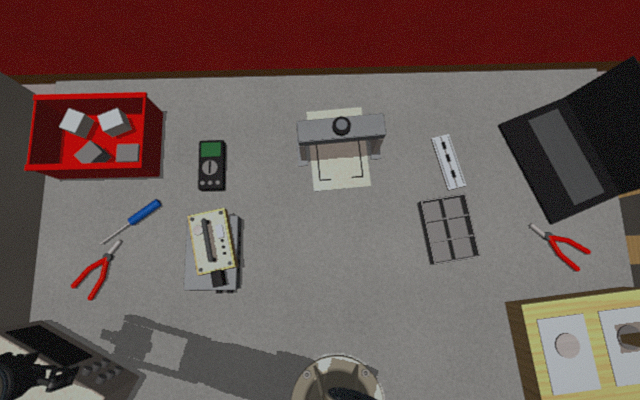

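View pics/side0.png

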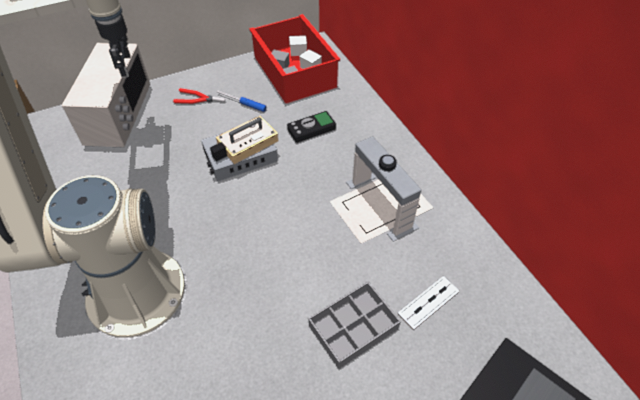

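Top: case near (212,240) px with handle along (207,240), block at (219,279); bridge beam near (341,127), frame sheet (338,150). Side: case (245,140), bridge (388,185). I'll enlarge the crops.

```bash
python3 - <<'E'
import cv2,numpy as np
t=cv2.imread("pics/top0.png");s=cv2.imread("pics/side0.png")
def c(i,x,y): return cv2.resize(i[y:y+75,x:x+100],None,fx=4,fy=4,interpolation=cv2.INTER_CUBIC)
def d(i,x,y): # 100x75 
    o=c(i,x,y)
    for k in range(0,100,20): cv2.putText(o,str(x+k),(4*k,8),0,.3,(0,0,255));cv2.line(o,(4*k,0),(4*k,4),(0,0,255))
    for k in range(0,75,15): cv2.putText(o,str(y+k),(0,4*k+4),0,.3,(255,0,0))
    return o
cv2.imwrite("pics/crops.png",np.vstack([np.hstack([d(t,165,215),d(t,290,115)]),np.hstack([d(s,195,110),d(s,325,165)])]))
E
```

```text
(no output)
```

View pics/crops.png

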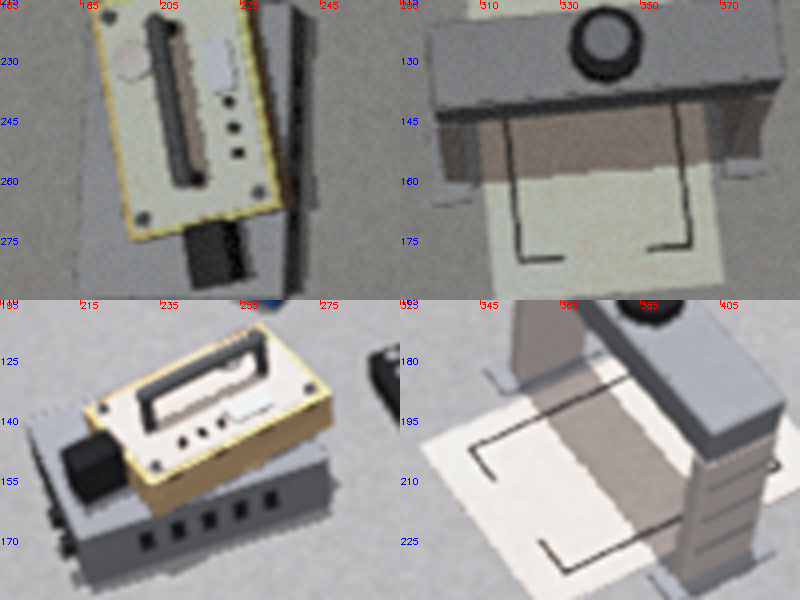

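Top-tile corners: case near end (198,275)/(235.75,267), handle bar (203.8,219.5)–(212,260.8); frame near corners (320,180)/(363,176.8). Side-tile: case top (216.3,137.5),(260.5,116.3),(278,133),(233,156.3); frame (343,202),(367,233.3),(420,206.3).

```bash
cat > h.py <<'E'
from station import manip
import cv2,numpy as np
from scipy.optimize import least_squares
C={n:manip.calibration(n) for n in("top","side")}
def proj(n,X):
    c=C[n]; return cv2.projectPoints(np.atleast_2d(np.float64(X)),cv2.Rodrigues(c["R"])[0],c["t"],c["camera_matrix"],None)[0][:,0]
def world(p,q):
    c,s=np.cos(p[2]),np.sin(p[2]); q=np.atleast_2d(q)
    return np.c_[p[0]+c*q[:,0]-s*q[:,1],p[1]+s*q[:,0]+c*q[:,1],q[:,2]]
def fit(obs,p0): # obs: list (cam, [x,y,z] local, (u,v))
    f=lambda p:np.concatenate([(proj(n,world(p,q))[0]-uv) for n,q,uv in obs])
    r=least_squares(f,p0,loss="soft_l1"); return r.x,r.fun.reshape(-1,2).round(1)
def line(n,uv,z):
    c=C[n]; d=c["R"].T@np.linalg.inv(c["camera_matrix"])@[uv[0],uv[1],1]; o=-c["R"].T@c["t"]; return o+d*(z-o[2])/d[2]
E
python3 - <<'E'
from h import *
z=.096
case=[("top",(-.08,.05,z),(198,275)),("top",(-.08,-.05,z),(235.75,267)),("top",(.05,0,.135),(203.8,219.5)),("top",(-.05,0,.135),(212,260.8)),
("side",(-.08,.05,z),(216.3,137.5)),("side",(.08,.05,z),(260.5,116.3)),("side",(.08,-.05,z),(278,133)),("side",(-.08,-.05,z),(233,156.3))]
p,r=fit(case,[.4,.35,0]);print("case",p.round(4),r.tolist())
br=[("top",(-.0935,.0635,0),(320,180)),("top",(-.0935,-.0635,0),(363,176.8)),("side",(-.0935,.0635,0),(343,202)),("side",(-.0935,-.0635,0),(367,233.3)),("side",(.0935,-.0635,0),(420,206.3))]
b,r=fit(br,[.6,0,0]);print("bridge",b.round(4),r.tolist())
print("beam top",proj("top",world(b,[[-.03,.114,.171],[-.03,-.114,.171],[.03,.114,.171]])).round(1).tolist())
print("handle",world(p,[0,0,.13]))
for n,uv in(("meter",(211,165)),("tray",(448,229)),("bb",(449,162))):print(n,line("top",uv,.03).round(3))
print("supply corners",line("top",(185,290),.06),line("top",(237,292),.06),line("top",(240,213),.06))
E
```

```text
case [0.4361 0.3169 0.1933] [[0.3, -0.3], [0.5, -0.8], [0.9, 0.5], [-0.8, -2.1], [-1.1, -0.4], [-0.5, -0.7], [-0.1, 0.4], [-0.8, 0.1]]
bridge [ 0.7136 -0.0291  0.0769] [[0.4, -0.4], [-0.3, -1.4], [-0.5, 0.4], [-0.6, -0.1], [-0.1, 0.3]]
beam top [[298.3, 142.0], [386.8, 133.3], [296.2, 119.9]]
handle [[0.43605178 0.31693954 0.13      ]]
meter [0.66  0.345 0.03 ]
tray [ 0.456 -0.329  0.03 ]
bb [ 0.652 -0.349  0.03 ]
supply corners [0.30853481 0.39603167 0.06      ] [0.29985237 0.25741092 0.06      ] [0.51214155 0.25217653 0.06      ]
```

```bash
cat >> h.py <<'E'
from scipy.spatial.transform import Rotation as Ro
def rel(xyz,yaw): # yaw: world heading of -tool x
    s=manip.get_state(); R=Ro.from_quat(s["tool_rot"]).as_matrix()
    d=R.T@(np.array(xyz)-s["tcp_pos"]); h=np.arctan2(-R[1,0],-R[0,0])
    print("t",round(s["clock"],2),"shift",d.round(4),"roll",round(-(yaw-h),4),"w",round(s["width"],4),"F",s["contact_force"].round(1))
E
python3 -c "
from h import *
rel([.436,.317,.2],.193)"
```

```text
t 0.1 shift [-0.3294 -0.1978  0.0309] roll -0.4778 w 0.0855 F [-0.2  0.6  1. ]
```

Request:
jog_arm([
  [0.085, [-0.329, -0.198, 0.031], -0.478],
  [0.085, [-0.329, -0.198, 0.031], -0.478],
  [0.085, [-0.329, -0.198, 0.031], -0.478],
  [0.085, [-0.329, -0.198, 0.031], -0.478],
  [0.085, [-0.329, -0.198, 0.031], -0.478],
  [0.085, [-0.329, -0.198, 0.031], -0.478],
  [0.085, [-0.329, -0.198, 0.031], -0.478],
  [0.085, [-0.329, -0.198, 0.031], -0.478],
  [0.085, [-0.329, -0.198, 0.031], -0.478],
  [0.085, [-0.329, -0.198, 0.031], -0.478],
  [0.085, [-0.329, -0.198, 0.031], -0.478],
  [0.085, [-0.329, -0.198, 0.031], -0.478],
])

```text
clock: 1.1
tcp_pos: [0.4357, 0.317, 0.2]
tool_rot: [-0.095, 0.995, 0.0, -0.0]
contact_force: [0.1, -0.3, 1.2]
width: 0.0849
finger_force: 0.0
```

```bash
python3 -c "
from h import *
rel([.436,.317,.110],.193)
a=manip.get_image('side')[60:190,150:310];cv2.imwrite('pics/c1.png',cv2.resize(a,None,fx=4,fy=4))"
```

```text
t 1.1 shift [-0.0004 -0.0001  0.09  ] roll -0.002 w 0.0849 F [ 0.1 -0.3  1.2]
```

View pics/c1.png

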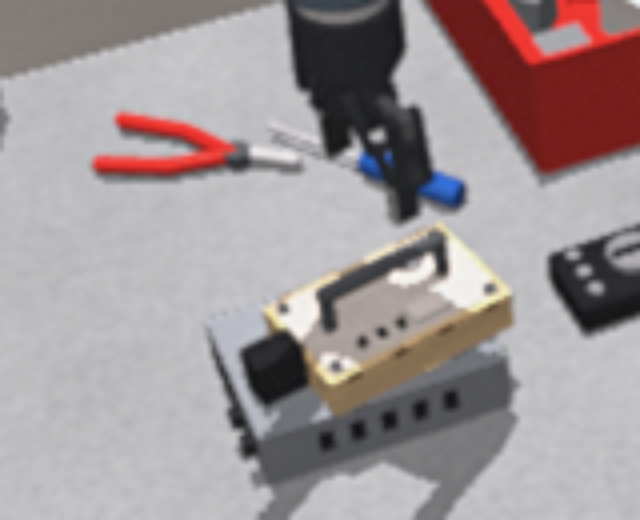

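The open fingers, at about (335,145) and (405,210) in the crop, straddle the handle bar centred at (385,275). I'll go down and close.

Request:
jog_arm([
  [0.085, [0, 0, 0.03], 0],
  [0.085, [0, 0, 0.06], 0],
  [0.085, [0, 0, 0.08], 0],
  [0.085, [0, 0, 0.09], 0],
  [0.085, [0, 0, 0.09], 0],
  [0.0, [0, 0, 0.09], 0],
  [0.0, [0, 0, 0.09], 0],
  [0.0, [0, 0, 0.09], 0],
  [0.0, [0, 0, 0.09], 0],
  [0.0, [0, 0, 0.09], 0],
  [0.0, [0, 0, 0.09], 0],
  [0.0, [0, 0, 0.09], 0],
])

```text
clock: 2.15
tcp_pos: [0.4362, 0.3179, 0.1112]
tool_rot: [-0.096, 0.995, 0.001, 0.001]
contact_force: [-1.3, 0.1, 6.2]
width: 0.0122
finger_force: 58.4
```

Request:
jog_arm([
  [0.0, [0, 0, 0], 0],
  [0.0, [0, 0, 0], 0],
  [0.0, [0, 0, -0.01], 0],
  [0.0, [0, 0, -0.03], 0],
  [0.0, [0, 0, -0.05], 0],
  [0.0, [0, 0, -0.07], 0],
  [0.0, [0, 0, -0.07], 0],
])

```text
clock: 2.73
tcp_pos: [0.4373, 0.3184, 0.1841]
tool_rot: [-0.096, 0.995, 0.001, 0.002]
contact_force: [1.2, 0.1, -3.2]
width: 0.012
finger_force: 58.9
```

```bash
python3 -c "
from h import *
rel([.524,-.044,.18],.077)
a=manip.get_image('side')[60:190,150:310];cv2.imwrite('pics/c2.png',cv2.resize(a,None,fx=4,fy=4))"
```

```text
t 2.73 shift [-0.0155 -0.3723  0.0034] roll 0.1161 w 0.012 F [ 1.2  0.1 -3.2]
```

View pics/c2.png

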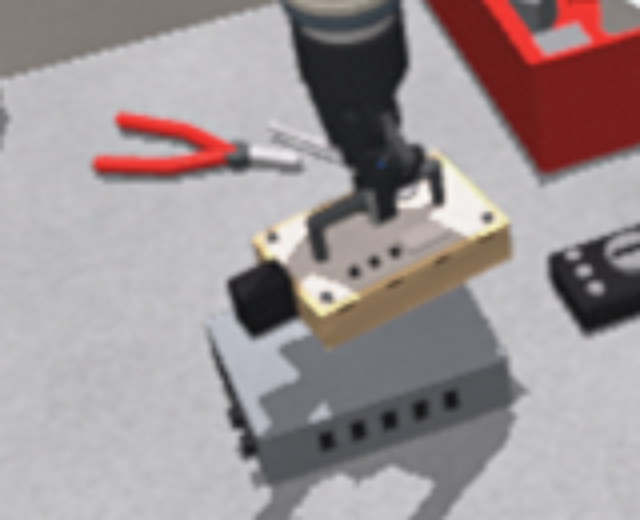

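The case is lifted and held level. Its handle bar is gripped near the middle at (385,195). Carrying it across.

Request:
jog_arm([
  [0.0, [-0.0, -0.015, 0], 0.01],
  [0.0, [-0.002, -0.045, 0], 0.02],
  [0.0, [-0.004, -0.08, 0], 0.03],
  [0.0, [-0.006, -0.115, 0], 0.04],
  [0.0, [-0.008, -0.15, 0], 0.05],
  [0.0, [-0.009, -0.185, 0], 0.06],
  [0.0, [-0.01, -0.22, 0], 0.07],
  [0.0, [-0.012, -0.255, 0], 0.08],
  [0.0, [-0.013, -0.29, 0], 0.09],
  [0.0, [-0.014, -0.325, 0], 0.1],
  [0.0, [-0.015, -0.355, 0], 0.11],
  [0.0, [-0.016, -0.372, 0], 0.116],
])

```text
clock: 3.78
tcp_pos: [0.5223, -0.0477, 0.1789]
tool_rot: [-0.038, 0.999, -0.0, -0.001]
contact_force: [0.9, 0.2, -3.0]
width: 0.0121
finger_force: 58.9
```

Request:
jog_arm([
  [0.0, [0, 0, 0], 0],
  [0.0, [0, 0, 0], 0],
  [0.0, [0, 0, 0.015], 0],
  [0.0, [0, 0, 0.035], 0],
  [0.0, [0, 0, 0.055], 0],
  [0.0, [0, 0, 0.075], 0],
  [0.0, [0, 0, 0.09], 0],
  [0.0, [0, 0, 0.1], 0],
  [0.0, [0, 0, 0.105], 0],
  [0.0, [0, 0, 0.11], 0],
  [0.0, [0, 0, 0.113], 0],
  [0.0, [0, 0, 0.113], 0],
])

```text
clock: 4.78
tcp_pos: [0.5229, -0.0445, 0.0672]
tool_rot: [-0.039, 0.999, 0.0, 0.0]
contact_force: [-0.2, 0.1, -4.1]
width: 0.0117
finger_force: 58.9
```

```bash
python3 -c "
from h import *
rel([.524,-.044,.05],.077)
a=manip.get_image('side')[130:260,260:420];cv2.imwrite('pics/c3.png',cv2.resize(a,None,fx=4,fy=4))"
```

```text
t 4.78 shift [-0.0011  0.0004  0.0172] roll 0.0004 w 0.0117 F [-0.2  0.1 -4.1]
```

View pics/c3.png

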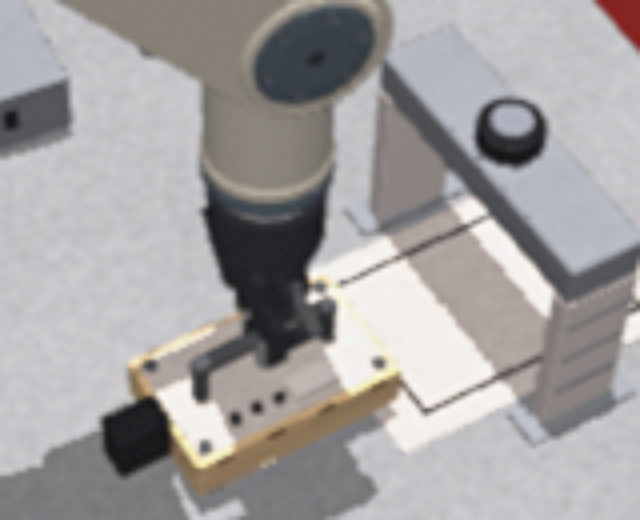

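The case is aligned in front of the bridge and clear of it, about 16 mm above the bench. Lowering gently.

Request:
jog_arm([
  [0.0, [0, 0, 0.004], 0],
  [0.0, [0, 0, 0.008], 0],
  [0.0, [0, 0, 0.011], 0],
  [0.0, [0, 0, 0.013], 0],
  [0.0, [0, 0, 0.014], 0],
  [0.0, [0, 0, 0.015], 0],
  [0.0, [0, 0, 0.016], 0],
  [0.0, [0, 0, 0.016], 0],
  [0.0, [0, 0, 0.016], 0],
])

```text
clock: 5.58
tcp_pos: [0.5229, -0.0447, 0.0513]
tool_rot: [-0.039, 0.999, 0.0, 0.0]
contact_force: [0.5, -0.4, -2.3]
width: 0.012
finger_force: 58.9
```

Request:
jog_arm([
  [0.0, [0, 0, 0.0005], 0],
  [0.0, [0, 0, 0.001], 0],
  [0.0, [0, 0, 0.0015], 0],
  [0.0, [0, 0, 0.0015], 0],
])

```text
clock: 5.92
tcp_pos: [0.523, -0.0446, 0.0512]
tool_rot: [-0.039, 0.999, -0.0, 0.0]
contact_force: [-6.0, 0.5, 16.9]
width: 0.0117
finger_force: 61.2
```

Contact. Release, then rise straight up.

Request:
jog_arm([
  [0.085, [0, 0, -0.001], 0],
  [0.085, [0, 0, -0.001], 0],
  [0.085, [0, 0, -0.001], 0],
  [0.085, [0, 0, -0.001], 0],
  [0.085, [0, 0, -0.001], 0],
  [0.085, [0, 0, -0.001], 0],
  [0.085, [0, 0, -0.001], 0],
  [0.085, [0, 0, -0.03], 0],
  [0.085, [0, 0, -0.07], 0],
  [0.085, [0, 0, -0.1], 0],
  [0.085, [0, 0, -0.1], 0],
])

```text
clock: 6.83
tcp_pos: [0.5263, -0.0449, 0.1554]
tool_rot: [-0.039, 0.999, -0.001, 0.004]
contact_force: [1.1, -0.6, 0.6]
width: 0.0847
finger_force: 0.0
```

Request:
jog_arm([
  [0.085, [0.04, 0, 0], 0],
  [0.085, [0.08, 0, 0], 0],
  [0.085, [0.12, 0, 0], 0],
  [0.085, [0.15, 0, 0], 0],
  [0.085, [0.15, 0, 0], 0],
])

```text
clock: 7.25
tcp_pos: [0.3663, -0.0558, 0.1485]
tool_rot: [-0.038, 0.999, 0.0, -0.003]
contact_force: [0.0, 0.4, -0.0]
width: 0.0855
finger_force: 0.0
```

```bash
python3 - <<'E'
from h import *
rel([.420,-.052,.15],.077)
t=manip.get_image("top");s=manip.get_image("side")
cv2.imwrite("pics/t4.png",t);cv2.imwrite("pics/s4.png",s)
def d(i,x,y):
    o=cv2.resize(i[y:y+120,x:x+80],None,fx=5,fy=5,interpolation=cv2.INTER_CUBIC)
    for k in range(0,80,10): cv2.putText(o,str(x+k),(5*k,8),0,.3,(0,0,255));cv2.line(o,(5*k,0),(5*k,4),(0,0,255))
    for k in range(0,120,10): cv2.putText(o,str(y+k),(0,5*k+4),0,.3,(255,0,0))
    return o
cv2.imwrite("pics/c4.png",np.hstack([d(t,300,130),d(s,285,150)]))
E
```

```text
t 7.25 shift [-0.0538 -0.0003 -0.0018] roll -0.0001 w 0.0855 F [ 0.   0.4 -0. ]
```

View pics/c4.png

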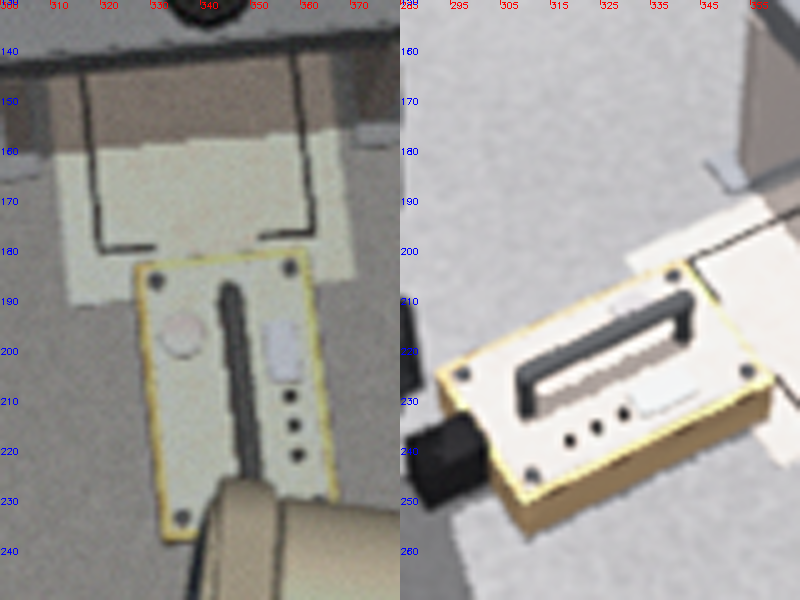

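The case stands flat before the bridge. Top-view corners: (326.8,182.6), (361.2,180), (332.6,238). Side-view corners: (292.6,224.6), (343,202), (359.6,225.6), (309.4,250.4).

```bash
python3 - <<'E'
from h import *
z=.036
case=[("top",(.08,.05,z),(326.8,182.6)),("top",(.08,-.05,z),(361.2,180)),("top",(-.08,.05,z),(332.6,238)),
("side",(-.08,.05,z),(292.6,224.6)),("side",(.08,.05,z),(343,202)),("side",(.08,-.05,z),(359.6,225.6)),("side",(-.08,-.05,z),(309.4,250.4))]
p,r=fit(case,[.52,-.04,0.07]);print("case",p.round(4),r.tolist())
g=world(p,[-.103,0,.013])[0];print("grip",g)
b=np.array([.7136,-.0291,.0769]);c,s=np.cos(b[2]),np.sin(b[2]);d=p[:2]-b[:2];print("in bridge",c*d[0]+s*d[1],-s*d[0]+c*d[1],p[2]-b[2])
rel([g[0],g[1],.15],p[2])
E
```

```text
case [ 0.5229 -0.0475  0.0746] [[0.3, -0.4], [0.4, -1.2], [0.4, -0.3], [-1.3, -0.5], [-2.2, -0.8], [0.3, 0.3], [-0.3, 0.2]]
grip [ 0.42015329 -0.05517148  0.013     ]
in bridge -0.19158266322067183 -0.0036856297456783673 -0.002281739955842854
t 7.35 shift [-0.0474 -0.0025 -0.0001] roll 0.002 w 0.085 F [ 0.5 -0.4  0.8]
```

Request:
jog_arm([
  [0.085, [-0.03, -0.002, 0], 0],
  [0.085, [-0.047, -0.0025, 0], 0],
  [0.085, [-0.047, -0.0025, 0.03], 0],
  [0.085, [-0.047, -0.0025, 0.065], 0],
  [0.085, [-0.047, -0.0025, 0.1], 0],
  [0.085, [-0.047, -0.0025, 0.12], 0],
  [0.085, [-0.047, -0.0025, 0.134], 0],
  [0.085, [-0.047, -0.0025, 0.137], 0],
  [0.085, [-0.047, -0.0025, 0.137], 0],
  [0.085, [-0.047, -0.0025, 0.137], 0],
])

```text
clock: 8.18
tcp_pos: [0.4214, -0.0551, 0.013]
tool_rot: [-0.039, 0.999, -0.0, 0.0]
contact_force: [0.8, -1.4, 0.3]
width: 0.085
finger_force: 0.0
```

Request:
jog_arm([
  [0.0, [0, 0, 0], 0],
  [0.0, [0, 0, 0], 0],
  [0.0, [0, 0, 0], 0],
  [0.0, [0, 0, 0], 0],
  [0.0, [0, 0, 0], 0],
  [0.0, [0, 0, 0], 0],
  [0.0, [0, 0, 0], 0],
  [0.0, [0, 0, 0], 0],
])

```text
clock: 8.85
tcp_pos: [0.4208, -0.0551, 0.0135]
tool_rot: [-0.039, 0.999, -0.0, 0.0]
contact_force: [-1.4, 1.9, 10.8]
width: 0.0273
finger_force: 58.1
```

```bash
python3 - <<'E'
from h import *
g=world([.7136,-.0291,.0769],[-.103,0,.013])[0]; rel(g,.0769)
E
```

```text
t 8.85 shift [-0.191   0.0033  0.0007] roll 0.0004 w 0.0273 F [-1.4  1.9 10.8]
```

Request:
jog_arm([
  [0.0, [-0.005, 0.0, 0], 0],
  [0.0, [-0.017, 0.0005, 0], 0],
  [0.0, [-0.031, 0.001, 0], 0],
  [0.0, [-0.045, 0.001, 0], 0],
  [0.0, [-0.059, 0.0015, 0], 0],
  [0.0, [-0.073, 0.002, 0], 0],
  [0.0, [-0.087, 0.002, 0], 0],
  [0.0, [-0.1, 0.0025, 0], 0],
  [0.0, [-0.112, 0.003, 0], 0],
  [0.0, [-0.12, 0.003, 0], 0],
  [0.0, [-0.12, 0.003, 0], 0],
])

```text
clock: 9.77
tcp_pos: [0.5412, -0.0427, 0.013]
tool_rot: [-0.039, 0.999, -0.0, 0.001]
contact_force: [2.1, 0.2, 0.4]
width: 0.0271
finger_force: 59.7
```

Request:
jog_arm([
  [0.0, [-0.008, 0, 0], 0],
  [0.0, [-0.02, 0, 0], 0],
  [0.0, [-0.032, 0, 0], 0],
  [0.0, [-0.044, 0, 0], 0],
  [0.0, [-0.055, 0, 0], 0],
  [0.0, [-0.063, 0, 0], 0],
  [0.0, [-0.068, 0, 0], 0],
  [0.0, [-0.071, 0, 0], 0],
  [0.0, [-0.071, 0, 0], 0],
  [0.0, [-0.071, 0, 0], 0],
])

```text
clock: 10.6
tcp_pos: [0.6098, -0.0373, 0.0131]
tool_rot: [-0.039, 0.999, 0.0, -0.001]
contact_force: [-2.7, 0.6, 7.3]
width: 0.0272
finger_force: 60.4
```

```bash
python3 - <<'E'
from h import *
g=world([.7136,-.0291,.0769],[-.103,0,.013])[0]; rel(g,.0769)
t=manip.get_image("top");s=manip.get_image("side")
def d(i,x,y):
    o=cv2.resize(i[y:y+120,x:x+80],None,fx=5,fy=5,interpolation=cv2.INTER_CUBIC)
    for k in range(0,80,10): cv2.putText(o,str(x+k),(5*k,8),0,.3,(0,0,255));cv2.line(o,(5*k,0),(5*k,4),(0,0,255))
    for k in range(0,120,10): cv2.putText(o,str(y+k),(0,5*k+4),0,.3,(255,0,0))
    return o
cv2.imwrite("pics/c5.png",np.hstack([d(t,300,90),d(s,335,145)]))
E
```

```text
t 10.6 shift [-0.0011  0.0002  0.0001] roll 0.0002 w 0.0272 F [-2.7  0.6  7.3]
```

View pics/c5.png

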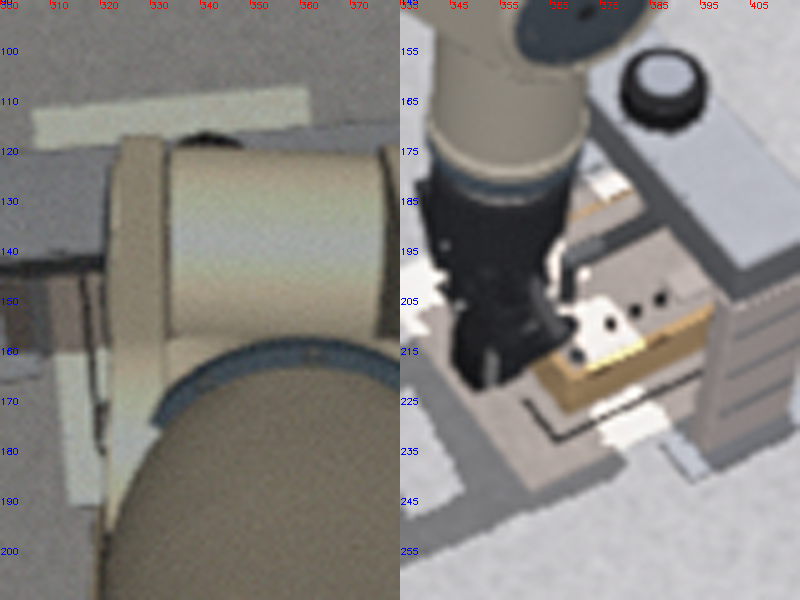

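The case is in the frame. Its near edge, at (369,227) in the side view, is just inside the frame line at (367,233). Release, back off level, then rise.

Request:
jog_arm([
  [0.085, [0, 0, 0], 0],
  [0.085, [0, 0, 0], 0],
  [0.085, [0, 0, 0], 0],
  [0.085, [0, 0, 0], 0],
  [0.085, [0, 0, 0], 0],
  [0.085, [0, 0, 0], 0],
  [0.085, [0, 0, 0], 0],
  [0.085, [0.02, 0, 0], 0],
  [0.085, [0.05, 0, 0], 0],
  [0.085, [0.08, 0, 0], 0],
  [0.085, [0.1, 0, 0], 0],
  [0.085, [0.1, 0, 0], 0],
])

```text
clock: 11.7
tcp_pos: [0.5055, -0.045, 0.0122]
tool_rot: [-0.038, 0.999, 0.0, -0.003]
contact_force: [0.5, 0.1, 0.7]
width: 0.0849
finger_force: 0.0
```

Request:
jog_arm([
  [0.085, [0.03, 0, -0.03], 0],
  [0.085, [0.05, 0, -0.06], 0],
  [0.085, [0.08, 0.0, -0.09], 0],
  [0.085, [0.1, 0.03, -0.12], 0],
  [0.085, [0.1, 0.07, -0.13], 0],
  [0.085, [0.1, 0.11, -0.13], 0],
  [0.085, [0.1, 0.15, -0.13], 0],
  [0.085, [0.1, 0.19, -0.13], 0],
  [0.085, [0.1, 0.23, -0.13], 0],
  [0.085, [0.1, 0.23, -0.13], 0],
])

```text
clock: 12.53
tcp_pos: [0.3943, 0.1829, 0.1437]
tool_rot: [-0.041, 0.999, 0.002, 0.002]
contact_force: [-0.7, 0.1, 0.1]
width: 0.0852
finger_force: 0.0
```

```bash
python3 - <<'E'
from h import *
t=manip.get_image("top");s=manip.get_image("side")
def d(i,x,y):
    o=cv2.resize(i[y:y+120,x:x+80],None,fx=5,fy=5,interpolation=cv2.INTER_CUBIC)
    for k in range(0,80,10): cv2.putText(o,str(x+k),(5*k,8),0,.3,(0,0,255));cv2.line(o,(5*k,0),(5*k,4),(0,0,255))
    for k in range(0,120,10): cv2.putText(o,str(y+k),(0,5*k+4),0,.3,(255,0,0))
    return o
cv2.imwrite("pics/c6.png",np.hstack([d(t,300,90),d(s,335,145)]))
P=world([.7136,-.0291,.0769],[[-.08,.05,.036],[-.08,-.05,.036],[.08,.05,.036]])
print(proj("top",P).round(1).tolist(),proj("side",P).round(1).tolist())
E
```

```text
[[324.6, 171.7], [359.0, 168.3], [318.9, 119.6]] [[349.4, 196.0], [368.8, 220.3], [394.8, 175.0]]
```

View pics/c6.png

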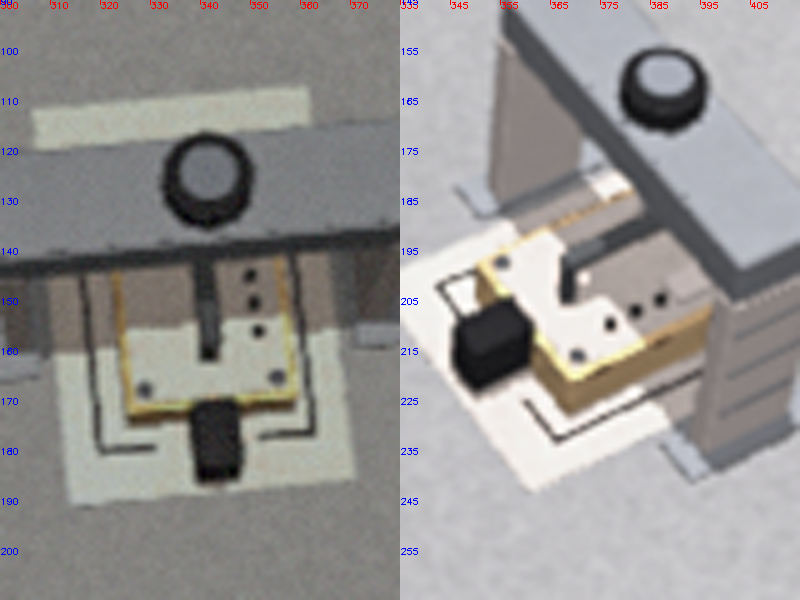

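The case sits in the frame. Its near corners are at (325.4,172) and (359.2,169.6), against (324.6,171.7) and (359,168.3) for a perfect placing, which is about 2 mm off.

```bash
python3 -c "
from station import manip
print(manip.finish_job())"
```

```text
the job is handed in; nothing more can be done
None
```

The job is handed in: the case was lifted off the supply, set down before the bridge, and pushed into the printed frame, where it sits within about 2–3 mm of centre and is released with the robot clear; no verdict came back.

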